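Turn the parts brush bristles-up in its leaning pot

ROBOT

A 6-joint arm with a two-finger parallel gripper is mounted at the origin on the work surface. World frame = base frame: x ahead of the robot, y to its left, z up, the work surface at z = 0. Lengths are in m, angles in rad, forces in N, time in s.
With the tool pointing down it reaches from about 0.35 to 0.975 m from the base axis. Payload 4.9 kg.
Tool frame: the origin (TCP) lies between the finger pads; the fingertips stand 22 mm ahead of it and the grasp point (between the pads) lies 3 mm ahead of it; z points along the fingers, y is the line along which they close (so a half turn about z gives the same grasp; the last joint's range is limited). The gripper opens to 85 mm and grips with 20 to 120 N. Pads are 22 mm wide; open, the fingers measure 114 mm over their backs; the gripper's body (76 mm by 85 mm) begins 54 mm behind the grasp point. The pads swing forward as they close: fully open they stand 13 mm farther back than shut.
Start: joints at [1.089, 0.053, 1.613, -0, 1.476, -0.119], TCP at [0.222, 0.584, 0.224] pointing down, gripper open.
Joint ranges: [-3.01, 3.01], [-1.01, 2.22], [0.06, 2.58], [-1.02, 4.17], [0.09, 2.62], [-3.14, 3.14]. Speed limits (rad/s): [2.57, 2.57, 3.14, 3.14, 3.14, 3.14].

INTERFACE

Orientations are given as a unit quaternion [w, x, y, z].
In Python, from plant import state, grab_frame, get_calibration, job_done, recognise, regions_of gives the robot as it stands.
- The arm moves only by the tool apply_moves, never from a script. Its argument "targets" is a list of rows, each an object with "translation": the shift along the tool's x, y, z normalised to -1 to 1, where 1 is 100 mm, a list of three; "twist": the turn about the tool's z normalised to -1 to 1, where 1 is 0.1 rad; "hand": the opening, from 0 (shut) to 1 (fully open). A call has 1 to 8 rows; each row shifts and turns the commanded pose from where the row before left it, along the tool's axes as they then stand; what a row does not reach is not made up. A row lasts 1/10 s, in which the tool goes at most 50 mm and 8.59 degrees, less where a joint would pass 70% of its speed; a pose out of reach is approached as far as the arm can. A call with a number of a shift or a turn outside -1 to 1 is refused whole. A call with a gripper value outside its range is refused whole. The fingers move at their own pace and stop on an object; the grip force is fixed at half the most. Time passes only in rows, so rows that do not move let the fingers close. It gives the time, the measured TCP pose, the force, the opening and the grip force at its end, in the units of the state.
- state(): the state, without advancing time (a new reading comes with each control period).
- grab_frame(name): name is "side" or "top" or "wrist"; returns the picture (420x560x3 uint8, red, green, blue); there is no depth.
- get_calibration(name): a dict with "camera_matrix" (3x3 intrinsics, pixels), "D" ([k1, k2, p1, p2, k3] as OpenCV has them; the pictures are not rectified), "pose" (4x4, takes a point from camera to world coordinates). Camera axes: x right, y up, looking along -z (the intrinsics and any distortion apply to the point x, -y, -z); pixel columns grow to the right and rows downward; lengths in m; the calibration is good to about 2 mm. A picture is of the moment at which its call begins: read the wrist's pose just before it. get_calibration takes no time and is no camera call; for the wrist camera it gives the pose at the moment of the call.
- job_done(): hands the job in; it is judged then, once.
Trained networks look in the newest picture that a camera, given by its name, has taken for a name from the list of things; names that differ only in an ending like _2 or _b are one class to them, and where a whole thing is asked for, a point or a joint stands for the part that bears it (a point fixed in the world has none). Each returns a list of dicts, best first, with "score" (0 to 1); they miss things now and then, are a little off and sometimes report something else, mostly with a low value. They report only what shows in the picture. A call takes as long as a camera call. They do not tell look-alikes from the thing itself.
- recognise(camera, query): "point" ([x, y, z] in m, in world coordinates, good to about 4 mm: the middle of the surface that is visible of it).
- regions_of(camera, query): "pixels" (420x560 bool, what is visible of it).
The state is a dict: "time": time; "joint_pos": joint angles; "joint_vel": joint speeds; "joint_efforts": joint torques, N m; "tool_pos": TCP position; "tool_rot": TCP orientation; "contact_force": force on the tool from outside, world axes, zero at the start; "ft_torque": the same for the moment, N m; "gripper_width": opening from 0.0 (shut) to 1.0 (fully open); "grasp_force": force on a finger pad.
Only numpy, scipy, OpenCV 4.12 (cv2) and the standard library are available. Lean on these libraries where they do the work, as an engineer would, in place of code of your own. Each camera call takes 0.05 s, during which the arm holds its last target. There are 200 camera calls.

TASK

The wide flat parts brush has been left standing on its bristles in one of the three leaning steel pots. Pull it out, turn it end for end and put it back in the same pot handle first, pushed well home with the bristles sticking up out of the mouth, and let go of it. Leave the narrow brush and the file undisturbed in their pots.

Things in the scene. Friction and masses are not known exactly. Their poses are not given: they have to be found in the camera images.
- brush: Wide flat brush (mm): 250 long, 16 thick, 0.12 kg; pale wood handle 174 long, 26 wide, then steel ferrule 26 and dark tuft 50 long, 42 wide. Origin: middle of the butt end; x along it to the bristle tip, y across its width, z through its thickness. Starts bristles-down in its pot, x about 37 deg below level, y level, some 165 mm of handle showing, free all round.
- brush_pot: Brush's fixed steel pot, 76 wide, one of 3 alike; leans, mouth up towards its +x. Origin on bench under bottom's front edge. Inside, x,z mm: bottom 0,20 to -26,42; lower wall 0,20 to lip 51,81 (50 deg); upper wall from -26,42 at 65 deg, 72 long; sides y +-34. Brush rests on lip and under upper wall, about 37 deg above level; enters best at 40-50 deg; must be pushed down, will not slide.
- spare_brush: Bystander: a narrow dark-handled brush, 210 mm long, handle 18 mm wide, tuft 22 mm wide, standing properly, bristles up, in another such pot. Origin: the middle of its butt end, inside the pot; x runs to its bristles' tip.
- file: Bystander: a flat file 230 mm long with a black plastic handle 26 x 20 mm, 100 mm long, standing blade down in the third pot. Origin: the middle of the handle's free end; x runs to the blade's tip.
Not all that is in view belongs to the job. Leave any green or pink look-alike of the brush_pot alone.

How it is judged:
By the outcome, as a careful person would: the job done as asked, in the order asked, and still so for the second after the job is handed in, with the robot touching nothing.
It also fails if it takes over 54 s, if anything falls off the work surface, if the arm or the gripper's body presses on something with over 40 N, if the wrist force passes 120 N, or if a joint passes its speed limit or range.

## Working session

There is one attempt and no reset: what is moved stays moved. The work goes in short steps, Python scripts to look and compute and a tool call to move; the robot and the scene stay as the last step left them, time stands still between calls to the robot, and variables do not carry over. Pictures are saved under pics/ and viewed, at most 10 in all, crops included, and the job is handed in when it is done.

Besides the shell and the picture viewer there is one more tool, called as name([rows], argument=value, ...), one row to a line, values as JSON. apply_moves: Moves the arm, as the interface text tells. Its arguments: {"type":"object","properties":{"targets":{"type":"array"}},"required":["targets"]}

```bash
ls; mkdir -p pics; python3 - <<'E'
from plant import *
import cv2,numpy as np
print(state())
for c in ['side','top']:
    im=grab_frame(c); cv2.imwrite(f'pics/{c}0.png',im[:,:,::-1])
    k=get_calibration(c); print(c,np.round(k['camera_matrix'],1).tolist(),np.round(k['D'],3),np.round(k['pose'],3).tolist())
    for q in ['brush','brush_pot','spare_brush','file']:
        print(q,[(round(r['score'],2),np.round(r['point'],3).tolist()) for r in recognise(c,q)])
E
```

```text
pics
{'time': 0.0, 'joint_pos': array([ 1.08900813e+00,  5.33950723e-02,  1.61434899e+00, -1.68620199e-05,
        1.47596679e+00, -1.19007303e-01]), 'joint_vel': array([-0.0003755 ,  0.00257346, -0.00125724, -0.00100505, -0.00026902,
        0.0022262 ]), 'joint_efforts': array([-1.50266591e-03, -3.93675578e+01, -3.70175171e+01, -1.98447301e-04,
        7.03208192e-03,  3.59256358e-07]), 'tool_pos': array([0.22150023, 0.58373377, 0.22240649]), 'tool_rot': array([-3.05370761e-04,  1.80396488e-01,  9.83593405e-01, -1.01415350e-03]), 'contact_force': array([-0.55296867, -0.31318114, -0.23643377]), 'ft_torque': array([0.02384373, 0.00011838, 0.01877563]), 'grasp_force': 0.0, 'gripper_width': 1.000027198661903}
side [[432.9, 0.0, 274.0], [0.0, 432.9, 212.9], [0.0, 0.0, 1.0]] [-0.024  0.     0.     0.     0.   ] [[0.895, 0.337, -0.292, 0.203], [-0.446, 0.655, -0.61, -0.603], [-0.015, 0.676, 0.737, 0.89], [0.0, 0.0, 0.0, 1.0]]
brush [(0.96, [0.655, -0.075, 0.128])]
brush_pot [(0.96, [0.267, -0.319, 0.074]), (0.93, [0.634, -0.188, 0.054]), (0.92, [0.317, -0.141, 0.056]), (0.71, [0.321, 0.104, 0.052])]
spare_brush [(0.67, [0.473, -0.15, 0.125])]
file [(0.8, [0.548, 0.269, 0.125])]
top [[379.2, 0.0, 279.8], [0.0, 379.2, 211.9], [0.0, 0.0, 1.0]] [-0.089  0.     0.     0.     0.   ] [[-0.008, 0.981, -0.194, 0.33], [-1.0, -0.012, -0.02, -0.007], [-0.022, 0.194, 0.981, 1.039], [0.0, 0.0, 0.0, 1.0]]
brush [(0.9, [0.657, -0.078, 0.122])]
brush_pot [(0.83, [0.326, -0.118, 0.046]), (0.82, [0.265, -0.306, 0.032]), (0.73, [0.64, -0.171, 0.044]), (0.7, [0.543, 0.265, 0.126]), (0.64, [0.329, 0.115, 0.052])]
spare_brush [(0.72, [0.542, 0.268, 0.124])]
file [(0.71, [0.544, 0.266, 0.122])]
```

View pics/side0.png

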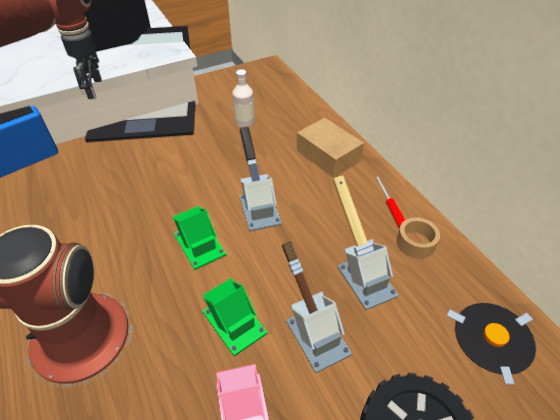

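View pics/top0.png

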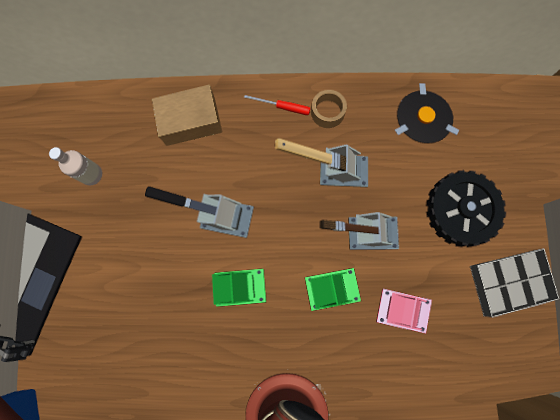

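The brush to flip is the pale-handled one. In the top image its butt is at (279,144), and its pot is at about (345,165), leaning towards +y. In the side image the butt is at (340,180). Next I'll fit the brush line and crop the pot for its corners.

```bash
cat > h.py <<'E'
from plant import *
import cv2,numpy as np
def ray(cam,px,k=None):
    k=k or get_calibration(cam); P=np.array(k['pose'])
    u=cv2.undistortPoints(np.array(px,float).reshape(-1,1,2),np.array(k['camera_matrix']),np.array(k['D'],float)).reshape(-1,2)
    d=np.c_[u[:,0],-u[:,1],-np.ones(len(u))]@P[:3,:3].T
    return P[:3,3],d/np.linalg.norm(d,axis=1)[:,None]
def proj(cam,X,k=None):
    k=k or get_calibration(cam); P=np.array(k['pose'])
    c=(np.atleast_2d(X)-P[:3,3])@P[:3,:3]; c=c*[1,-1,-1]
    return cv2.projectPoints(c.reshape(-1,1,3),np.zeros(3),np.zeros(3),np.array(k['camera_matrix']),np.array(k['D'],float))[0].reshape(-1,2)
def brush_model(b,yaw,pitch):  # butt centre, heading of +x, pitch up of +x
    u=np.array([np.cos(yaw)*np.cos(pitch),np.sin(yaw)*np.cos(pitch),np.sin(pitch)])
    v=np.array([-np.sin(yaw),np.cos(yaw),0]); return u,v,np.cross(u,v)
E
python3 - <<'E'
from h import *
C={'side':(330,410,225,315),'top':(270,380,130,195)}
for c,(a,b,r,s) in C.items():
    im=cv2.imread(f'pics/{c}0.png'); grab_frame(c)
    m=regions_of(c,'brush')[0]['pixels'].astype(np.uint8)
    ys,xs=np.nonzero(m); print(c,m.sum(),xs.min(),xs.max(),ys.min(),ys.max())
    cv2.imwrite(f'pics/{c}m.png',m*255)
    cv2.imwrite(f'pics/{c}_crop.png',cv2.resize(im[r:s,a:b],None,fx=6.4,fy=6.4,interpolation=cv2.INTER_CUBIC))
E
```

```text
side 1050 333 373 176 255
top 891 275 345 139 171
```

View pics/side_crop.png

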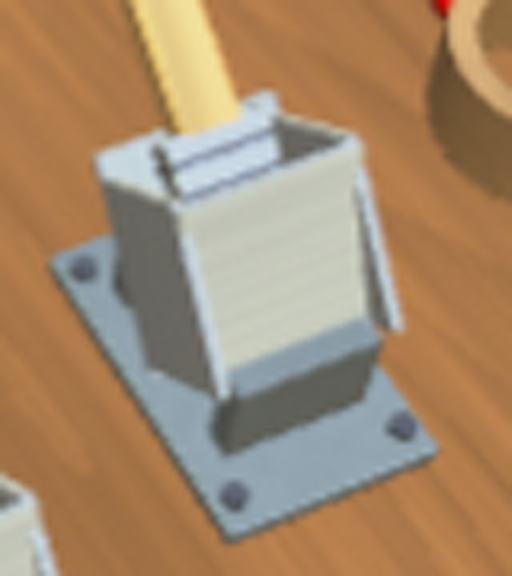

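View pics/top_crop.png

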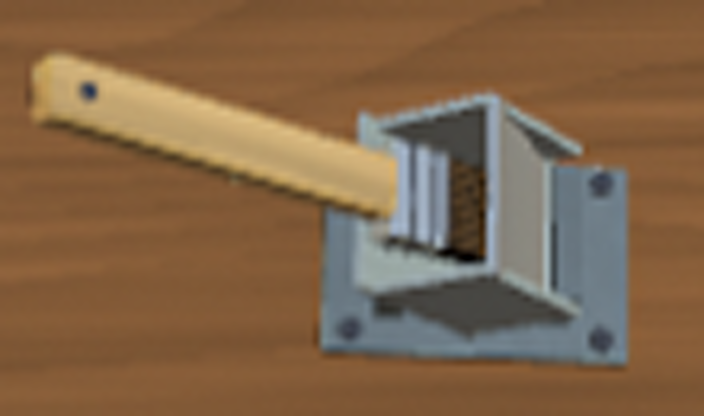

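```bash
cat > fit.py <<'E'
from h import *
from scipy.optimize import least_squares,minimize
K={c:get_calibration(c) for c in('side','top')}
S=lambda p:(330+p[0]/6.4-.42,225+p[1]/6.4-.42)
T=lambda p:(270+p[0]/6.4-.42,130+p[1]/6.4-.42)
mm=lambda x,y,z:np.array([x,y,z])/1000
obs=[('top',T((492,97)),mm(4.4,-38,107)),('top',T((492,266)),mm(4.4,38,107)),('top',T((362,113)),mm(51,-38,81)),('top',T((360,287)),mm(51,38,81)),
('side',S((182,207)),mm(4.4,38,107)),('side',S((358,140)),mm(4.4,-38,107)),('side',S((98,158)),mm(51,38,81)),('side',S((272,95)),mm(51,-38,81))]
def pot(p,X):
    c,s=np.cos(p[2]),np.sin(p[2]); return np.array([p[0]+c*X[0]-s*X[1],p[1]+s*X[0]+c*X[1],X[2]])
f=lambda p:np.concatenate([proj(c,pot(p,X),K[c])[0]-u for c,u,X in obs])
r=least_squares(f,[.63,-.18,1.53]); print('pot',np.round(r.x,4),np.degrees(r.x[2]).round(1)); print(f(r.x).reshape(-1,2).round(1).tolist())
# brush: yellow mask
M={}
for c in K:
    im=cv2.imread(f'pics/{c}0.png'); m=cv2.dilate(cv2.imread(f'pics/{c}m.png',0),np.ones((5,5)))
    hsv=cv2.cvtColor(im,cv2.COLOR_BGR2HSV)
    y=((m>0)&(hsv[...,0]>15)&(hsv[...,0]<32)&(hsv[...,1]>60)&(hsv[...,2]>140)).astype(np.uint8)
    y=cv2.morphologyEx(y,cv2.MORPH_CLOSE,np.ones((3,3)))
    M[c]=y; print(c,y.sum(),cv2.minAreaRect(cv2.findNonZero(y)))
def cost(p):
    u,v,w=brush_model(None,p[3],p[4]); e=0
    P=np.array([p[:3]+a*u+b*v+d*w for a in(0,.174) for b in(-.013,.013) for d in(-.008,.008)])
    for c in K:
        h=cv2.convexHull(proj(c,P,K[c]).astype(np.float32)); z=np.zeros((420*4,560*4),np.uint8)
        cv2.fillConvexPoly(z,np.round((h*4+1.5)).astype(np.int32),255)
        z=cv2.resize(z,(560,420),interpolation=cv2.INTER_AREA)/255.
        e+=abs(z-M[c]).sum()/M[c].sum()
    return e
best=min((minimize(cost,[.68+i*.02,-.0,.18,y,-.65],method='Nelder-Mead',options=dict(initial_simplex=np.array([[.68,0,.18,y,-.65]]*6)+np.vstack([np.zeros(5),np.diag([.02,.02,.02,.1,.1])]),maxiter=500)) for y in(-1.8,-1.6) for i in(0,1)),key=lambda q:q.fun)
p=best.x; u,v,w=brush_model(None,p[3],p[4])
print('brush',p.round(4),np.degrees(p[3:]).round(1),best.fun); 
c,s=np.cos(r.x[2]),np.sin(r.x[2])
for a in(0,.125,.174,.25):
    q=p[:3]+a*u; d=q[:2]-r.x[:2]; print(a,q.round(4),'pot mm',(1000*np.array([c*d[0]+s*d[1],-s*d[0]+c*d[1],q[2]])).round(1))
E
python3 fit.py
```

```text
pot [ 0.6553 -0.1654  1.5337] 87.9
[[-0.2, -1.1], [0.0, 0.4], [1.2, -0.5], [1.5, -0.4], [-1.4, 0.1], [-0.4, -0.7], [-0.2, -0.0], [0.1, -0.8]]
side 932 ((349.25201416015625, 209.13043212890625), (75.08562469482422, 12.845826148986816), 70.1678695678711)
top 593 ((303.272216796875, 150.0200653076172), (59.84516525268555, 11.241043090820312), 15.5241117477417)
brush [ 0.6713  0.0206  0.1827 -1.6327 -0.6229] [-93.5 -35.7] 0.3256449653372773
0 [0.6713 0.0206 0.1827] pot mm [186.4  -9.  182.7]
0.125 [ 0.665  -0.0808  0.1098] pot mm [ 84.9  -6.5 109.8]
0.174 [ 0.6625 -0.1205  0.0812] pot mm [45.2 -5.5 81.2]
0.25 [ 0.6587 -0.1821  0.0368] pot mm [-16.5  -4.   36.8]
```

apply_moves([
  {"translation": [0, 0, -0.15], "twist": 1, "hand": 1},
  {"translation": [0, 0, -0.15], "twist": 1, "hand": 1},
  {"translation": [0, 0, -0.15], "twist": 1, "hand": 1},
  {"translation": [0, 0, -0.15], "twist": 1, "hand": 1},
  {"translation": [0, 0, -0.15], "twist": 1, "hand": 1},
  {"translation": [0, 0, -0.15], "twist": 1, "hand": 1},
  {"translation": [0, 0, -0.15], "twist": 1, "hand": 1},
  {"translation": [0, 0, -0.15], "twist": 1, "hand": 1},
])

```text
time: 1.5
tool_pos: [0.2218, 0.5843, 0.3444]
tool_rot: [-0.0, 0.551, 0.835, 0.0]
contact_force: [-0.8, -0.4, 0.5]
gripper_width: 1.0
grasp_force: 0.0
```

apply_moves([
  {"translation": [0, 0, 0], "twist": 1, "hand": 1},
  {"translation": [0, 0, 0], "twist": 1, "hand": 1},
  {"translation": [0, 0, 0], "twist": 1, "hand": 1},
  {"translation": [0, 0, 0], "twist": 1, "hand": 1},
  {"translation": [0, 0, 0], "twist": 0.566, "hand": 1},
  {"translation": [0, 0, 0], "twist": 0, "hand": 1},
])

```text
time: 2.1
tool_pos: [0.2218, 0.5843, 0.3437]
tool_rot: [-0.0, 0.724, 0.69, 0.0]
contact_force: [0.8, -0.0, -0.7]
gripper_width: 1.003
grasp_force: 0.0
```

apply_moves([
  {"translation": [-0.4, 0.297, 0], "twist": 0, "hand": 1},
  {"translation": [-0.4, 0.297, 0], "twist": 0, "hand": 1},
  {"translation": [-0.4, 0.297, 0], "twist": 0, "hand": 1},
  {"translation": [-0.4, 0.297, 0], "twist": 0, "hand": 1},
  {"translation": [-0.4, 0.297, 0], "twist": 0, "hand": 1},
  {"translation": [-0.4, 0.297, 0], "twist": 0, "hand": 1},
  {"translation": [-0.4, 0.297, 0], "twist": 0, "hand": 1},
  {"translation": [-0.4, 0.297, 0], "twist": 0, "hand": 1},
])

```text
time: 2.9
tool_pos: [0.4443, 0.2513, 0.344]
tool_rot: [0.0, 0.724, 0.69, 0.0]
contact_force: [0.7, 1.7, -0.5]
gripper_width: 1.0
grasp_force: 0.0
```

apply_moves([
  {"translation": [-0.4, 0.297, 0], "twist": 0, "hand": 1},
  {"translation": [-0.4, 0.297, 0], "twist": 0, "hand": 1},
  {"translation": [-0.4, 0.297, 0], "twist": 0, "hand": 1},
  {"translation": [-0.4, 0.297, 0], "twist": 0, "hand": 1},
  {"translation": [-0.4, 0.297, 0], "twist": 0, "hand": 1},
  {"translation": [-0.4, 0.297, 0], "twist": 0, "hand": 1},
  {"translation": [-0.2, 0.2, 0], "twist": 0, "hand": 1},
  {"translation": [0, 0, 0], "twist": 0, "hand": 1},
])

```text
time: 3.7
tool_pos: [0.6302, -0.0193, 0.3425]
tool_rot: [-0.0, 0.725, 0.689, -0.001]
contact_force: [-0.4, 0.3, 0.6]
gripper_width: 1.0
grasp_force: 0.0
```

```bash
python3 - <<'E'
from h import *
k=get_calibration('wrist'); im=grab_frame('wrist'); cv2.imwrite('pics/w1.png',im[:,:,::-1])
print(np.round(k['camera_matrix'],1).tolist(),np.round(k['D'],3),np.round(k['pose'],3).tolist())
print(state()['joint_pos'].round(3))
for q in('brush','brush_pot'): print(q,[(round(r['score'],2),np.round(r['point'],3).tolist()) for r in recognise('wrist',q)])
E
```

```text
[[344.5, 0.0, 285.2], [0.0, 344.5, 210.5], [0.0, 0.0, 1.0]] [-0.04  0.    0.    0.    0.  ] [[0.999, 0.049, 0.017, 0.635], [-0.052, 0.953, 0.299, 0.057], [-0.002, -0.299, 0.954, 0.493], [0.0, 0.0, 0.0, 1.0]]
[-0.146  0.022  1.449  0.     1.672 -0.096]
brush [(0.9, [0.662, -0.057, 0.143])]
brush_pot [(0.96, [0.356, 0.121, 0.051]), (0.95, [0.336, -0.108, 0.05]), (0.94, [0.28, -0.272, 0.01]), (0.63, [0.641, -0.157, 0.038])]
```

View pics/w1.png

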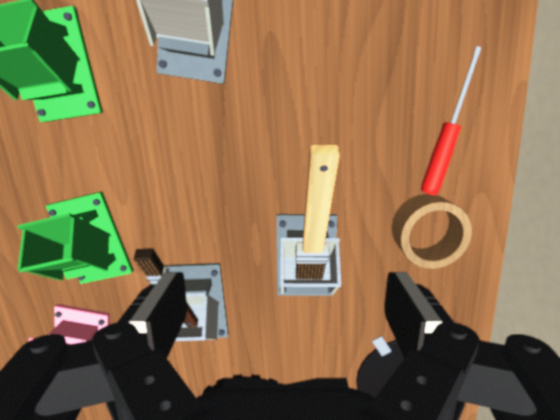

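The wrist view shows the handle from its butt at (324,147) to the ferrule at (313,250), with the pot mouth around (310,265). I'll check the fit against these pixels.

```bash
python3 - <<'E'
from h import *
k=get_calibration('wrist')
u,v,w=brush_model(0,-1.6327,-.6229); b=np.array([.6713,.0206,.1827])
print(proj('wrist',[b+w*.008+v*.013,b+w*.008-v*.013,b+.174*u+w*.008+v*.013,b+.174*u+w*.008-v*.013],k).round(1))
c,s=np.cos(1.5337),np.sin(1.5337)
print(proj('wrist',[[.6553+c*x-s*y,-.1654+s*x+c*y,z] for x,y,z in[(.0044,-.038,.107),(.0044,.038,.107),(.051,-.038,.081),(.051,.038,.081)]],k).round(1))
E
```

```text
[[345.4 154.4]
 [316.1 154. ]
 [325.1 253.1]
 [304.9 252.9]]
[[341.4 285.2]
 [281.5 285.8]
 [339.8 243.2]
 [281.2 243.8]]
```

apply_moves([
  {"translation": [-0.32, 0.183, 0], "twist": 0, "hand": 1},
  {"translation": [-0.319, 0.183, 0], "twist": 0, "hand": 1},
  {"translation": [0, 0, 0.35], "twist": 0, "hand": 1},
  {"translation": [0, 0, 0.4], "twist": 0, "hand": 1},
  {"translation": [0, 0, 0.4], "twist": 0, "hand": 1},
  {"translation": [0, 0, 0.4], "twist": 0, "hand": 1},
  {"translation": [0, 0, 0.2], "twist": 0, "hand": 1},
  {"translation": [0, 0, 0], "twist": 0, "hand": 1},
])

```text
time: 4.65
tool_pos: [0.6593, -0.0795, 0.1642]
tool_rot: [-0.003, 0.723, 0.691, -0.002]
contact_force: [-0.1, -0.7, 0.3]
gripper_width: 0.999
grasp_force: 0.0
```

apply_moves([
  {"translation": [0, 0, 0.25], "twist": 0, "hand": 1},
  {"translation": [0, 0, 0.25], "twist": 0, "hand": 1},
  {"translation": [0, 0, 0.05], "twist": 0, "hand": 1},
  {"translation": [0, 0, 0], "twist": 0, "hand": 1},
])

```text
time: 5.05
tool_pos: [0.6624, -0.0811, 0.1146]
tool_rot: [0.0, 0.724, 0.69, 0.0]
contact_force: [0.6, 1.0, 0.6]
gripper_width: 0.996
grasp_force: 0.0
```

```bash
python3 - <<'E'
from h import *
s=state(); print(s['tool_pos'],s['contact_force'])
a=grab_frame('side')[150:290,290:440]; w=grab_frame('wrist')
a=cv2.resize(a,None,fx=3.5,fy=3.5,interpolation=cv2.INTER_CUBIC)
w=cv2.resize(w[150:420,230:380],None,fx=1.8,fy=1.8)
h=max(a.shape[0],w.shape[0]); z=np.zeros((h,a.shape[1]+w.shape[1],3),np.uint8); z[:a.shape[0],:a.shape[1]]=a; z[:w.shape[0],a.shape[1]:]=w
cv2.imwrite('pics/g1.png',z[:,:,::-1]); print(z.shape)
E
```

```text
[ 0.66240972 -0.08107479  0.11456597] [0.56961063 0.98911527 0.62959642]
(490, 795, 3)
```

View pics/g1.png

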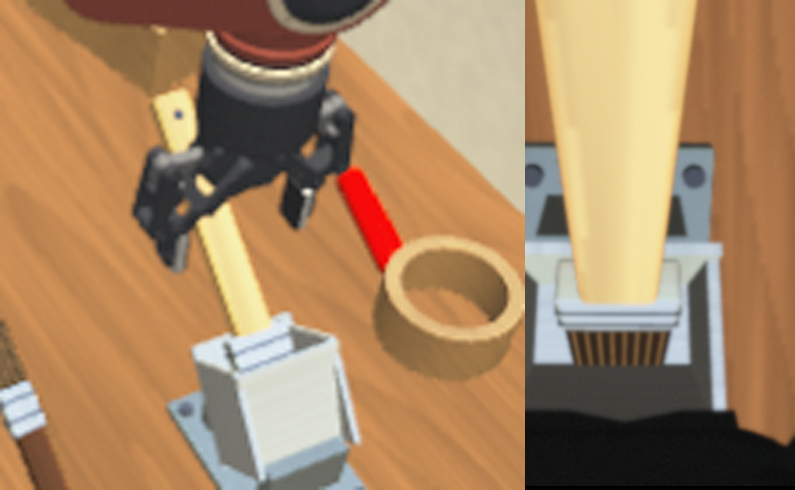

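The fingers straddle the handle, which is still in its pot and untouched. I'll close and pull.

apply_moves([
  {"translation": [0, 0, 0], "twist": 0, "hand": 0},
  {"translation": [0, 0, 0], "twist": 0, "hand": 0},
  {"translation": [0, 0, 0], "twist": 0, "hand": 0},
  {"translation": [0, 0, 0], "twist": 0, "hand": 0},
  {"translation": [0, 0, 0], "twist": 0, "hand": 0},
  {"translation": [0, 0, 0], "twist": 0, "hand": 0},
  {"translation": [0, 0, 0], "twist": 0, "hand": 0},
  {"translation": [0, 0, 0], "twist": 0, "hand": 0},
])

```text
time: 5.95
tool_pos: [0.6627, -0.0818, 0.1143]
tool_rot: [0.0, 0.724, 0.69, 0.0]
contact_force: [-0.1, 1.2, 3.6]
gripper_width: 0.274
grasp_force: 58.9
```

apply_moves([
  {"translation": [0.08, 0, -0.06], "twist": 0, "hand": 0},
  {"translation": [0.16, 0, -0.12], "twist": 0, "hand": 0},
  {"translation": [0.16, 0, -0.12], "twist": 0, "hand": 0},
  {"translation": [0.16, 0, -0.12], "twist": 0, "hand": 0},
  {"translation": [0.16, 0, -0.12], "twist": 0, "hand": 0},
  {"translation": [0.16, 0, -0.12], "twist": 0, "hand": 0},
  {"translation": [0.16, 0, -0.14], "twist": 0, "hand": 0},
  {"translation": [0, 0, 0], "twist": 0, "hand": 0},
])

```text
time: 6.75
tool_pos: [0.6689, 0.0246, 0.1973]
tool_rot: [0.002, 0.723, 0.691, 0.002]
contact_force: [-0.0, 0.2, -0.8]
gripper_width: 0.272
grasp_force: 58.9
```

```bash
python3 - <<'E'
from h import *
s=state(); print(s['tool_pos'],s['contact_force'],s['ft_torque'],s['gripper_width'],s['grasp_force'],s['joint_pos'])
a=grab_frame('side')[100:290,240:440]
a=cv2.resize(a,None,fx=3,fy=3,interpolation=cv2.INTER_CUBIC); cv2.imwrite('pics/g2.png',a[:,:,::-1])
E
```

```text
[0.66892937 0.02464822 0.19734631] [-0.01278807  0.17330536 -0.83565938] [-0.00207115 -0.06959694 -0.04440117] 0.27160015823682876 58.85979026905261 [-7.45636694e-02  1.68266766e-01  1.53249401e+00  7.42957978e-04
  1.43571210e+00 -2.88808389e-02]
```

View pics/g2.png

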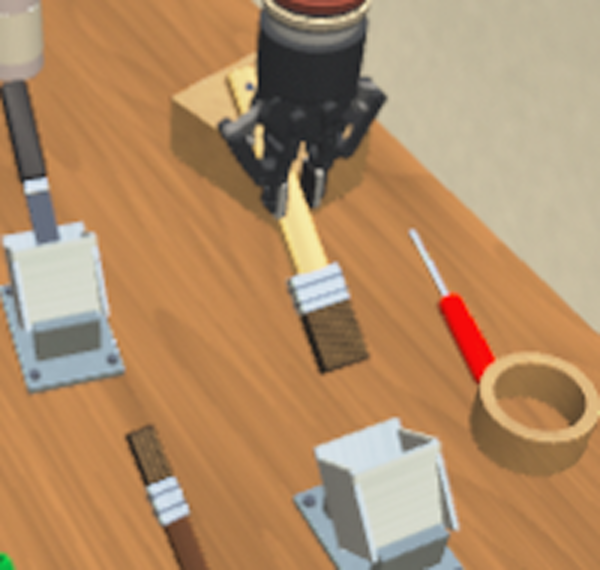

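apply_moves([
  {"translation": [0, 0, -0.3], "twist": 0, "hand": 0},
  {"translation": [0, 0, -0.45], "twist": 0, "hand": 0},
  {"translation": [0, 0, -0.45], "twist": 0.5, "hand": 0},
  {"translation": [-0.42, -0.01, -0.1], "twist": 0, "hand": 0},
  {"translation": [-0.42, -0.01, 0], "twist": 0, "hand": 0},
  {"translation": [-0.42, -0.01, 0], "twist": 0, "hand": 0},
  {"translation": [-0.42, -0.01, 0], "twist": 0, "hand": 0},
  {"translation": [-0.42, -0.01, 0], "twist": 0, "hand": 0},
])

```text
time: 7.6
tool_pos: [0.6408, -0.1886, 0.3227]
tool_rot: [-0.001, 0.741, 0.671, -0.001]
contact_force: [0.6, 1.2, -1.2]
gripper_width: 0.274
grasp_force: 59.1
```

apply_moves([
  {"translation": [-0.42, 0, 0], "twist": 0, "hand": 0},
  {"translation": [0, 0, 0], "twist": 1, "hand": 0},
  {"translation": [0, 0, 0], "twist": 1, "hand": 0},
  {"translation": [0, 0, 0], "twist": 1, "hand": 0},
  {"translation": [0, 0, 0], "twist": 1, "hand": 0},
  {"translation": [0, 0, 0], "twist": 1, "hand": 0},
  {"translation": [0, 0, 0], "twist": 1, "hand": 0},
  {"translation": [0, 0, 0], "twist": 1, "hand": 0},
])

```text
time: 8.4
tool_pos: [0.637, -0.2288, 0.3225]
tool_rot: [-0.001, 0.927, 0.374, -0.001]
contact_force: [0.3, 1.1, -1.1]
gripper_width: 0.272
grasp_force: 59.1
```

apply_moves([
  {"translation": [0, 0, 0], "twist": 1, "hand": 0},
  {"translation": [0, 0, 0], "twist": 1, "hand": 0},
  {"translation": [0, 0, 0], "twist": 1, "hand": 0},
  {"translation": [0, 0, 0], "twist": 1, "hand": 0},
  {"translation": [0, 0, 0], "twist": 1, "hand": 0},
  {"translation": [0, 0, 0], "twist": 1, "hand": 0},
  {"translation": [0, 0, 0], "twist": 1, "hand": 0},
  {"translation": [0, 0, 0], "twist": 1, "hand": 0},
])

```text
time: 9.2
tool_pos: [0.637, -0.2288, 0.3225]
tool_rot: [-0.0, 1.0, -0.017, -0.001]
contact_force: [-0.3, -0.6, -1.4]
gripper_width: 0.272
grasp_force: 59.1
```

apply_moves([
  {"translation": [0, 0, 0], "twist": 1, "hand": 0},
  {"translation": [0, 0, 0], "twist": 1, "hand": 0},
  {"translation": [0, 0, 0], "twist": 1, "hand": 0},
  {"translation": [0, 0, 0], "twist": 1, "hand": 0},
  {"translation": [0, 0, 0], "twist": 1, "hand": 0},
  {"translation": [0, 0, 0], "twist": 1, "hand": 0},
  {"translation": [0, 0, 0], "twist": 1, "hand": 0},
  {"translation": [0, 0, 0], "twist": 1, "hand": 0},
])

```text
time: 10.0
tool_pos: [0.637, -0.2288, 0.3224]
tool_rot: [0.0, 0.914, -0.405, -0.001]
contact_force: [-0.4, -0.5, -2.2]
gripper_width: 0.27
grasp_force: 59.1
```

apply_moves([
  {"translation": [0, 0, 0], "twist": 1, "hand": 0},
  {"translation": [0, 0, 0], "twist": 1, "hand": 0},
  {"translation": [0, 0, 0], "twist": 1, "hand": 0},
  {"translation": [0, 0, 0], "twist": 1, "hand": 0},
  {"translation": [0, 0, 0], "twist": 1, "hand": 0},
  {"translation": [0, 0, 0], "twist": 1, "hand": 0},
  {"translation": [0, 0, 0], "twist": 1, "hand": 0},
  {"translation": [0, 0, 0], "twist": 0.8, "hand": 0},
])

```text
time: 10.8
tool_pos: [0.637, -0.2288, 0.3225]
tool_rot: [-0.001, -0.692, 0.722, 0.001]
contact_force: [0.3, -0.6, -0.9]
gripper_width: 0.272
grasp_force: 59.1
```

```bash
python3 - <<'E'
from h import *
s=state(); q=s['tool_rot']; print(s['time'],s['tool_pos'],s['contact_force'],s['gripper_width'],s['grasp_force'],s['joint_pos'].round(3),'psi',np.degrees(2*np.arctan2(q[2],q[1])))
E
```

```text
10.8 [ 0.6370416  -0.22884452  0.32245843] [ 0.27167613 -0.57028549 -0.92414109] 0.27190098458896567 59.126868525054306 [-4.540e-01  1.370e-01  1.361e+00 -1.000e-03  1.646e+00  2.729e+00] psi 267.61163356452573
```

apply_moves([
  {"translation": [-0.12, -0.16, 0], "twist": 0, "hand": 0},
  {"translation": [0, 0, 0.4], "twist": 0, "hand": 0},
  {"translation": [0, 0, 0.4], "twist": 0, "hand": 0},
  {"translation": [0, 0, 0.4], "twist": 0, "hand": 0},
  {"translation": [0, 0, 0.2], "twist": 0, "hand": 0},
  {"translation": [0, 0, 0.1], "twist": 0, "hand": 0},
  {"translation": [0, 0, 0.1], "twist": 0, "hand": 0},
  {"translation": [0, 0, 0.1], "twist": 0, "hand": 0},
])

```text
time: 11.6
tool_pos: [0.655, -0.2186, 0.1556]
tool_rot: [-0.0, -0.694, 0.72, -0.002]
contact_force: [-4.6, -8.5, 13.3]
gripper_width: 0.271
grasp_force: 60.6
```

apply_moves([
  {"translation": [0, 0, 0.1], "twist": 0, "hand": 0},
  {"translation": [0, 0, 0.1], "twist": 0, "hand": 0},
  {"translation": [0, 0, 0], "twist": 0, "hand": 0},
])

```text
time: 11.9
tool_pos: [0.6565, -0.2185, 0.1379]
tool_rot: [0.002, -0.693, 0.721, -0.004]
contact_force: [0.7, -0.5, 7.6]
gripper_width: 0.274
grasp_force: 63.7
```

```bash
python3 - <<'E'
from h import *
s=state(); print(s['tool_pos'],s['contact_force'],s['ft_torque'],s['gripper_width'],s['grasp_force'])
a=grab_frame('side')[170:320,290:490]; b=grab_frame('top')[110:210,270:410]
a=cv2.resize(a,(500,375),interpolation=cv2.INTER_CUBIC); b=cv2.resize(b,(300,214),interpolation=cv2.INTER_CUBIC)
z=np.zeros((375,800,3),np.uint8); z[:,:500]=a; z[:214,500:]=b
cv2.imwrite('pics/g3.png',z[:,:,::-1])
E
```

```text
[ 0.65652668 -0.21853911  0.13785779] [ 0.70228359 -0.49470964  7.61432643] [ 0.37682552 -0.15746645 -0.01549868] 0.2740699919895937 63.712238827720284
```

View pics/g3.png

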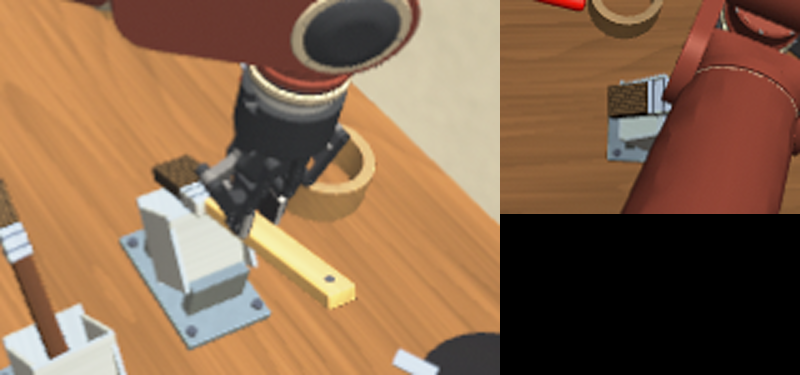

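The side crop shows the tuft at (180,170) riding up over the pot's top edge while the handle tips down. The pivot is working, so I'll go lower.

apply_moves([
  {"translation": [0, 0, 0.1], "twist": 0, "hand": 0},
  {"translation": [0, 0, 0.1], "twist": 0, "hand": 0},
  {"translation": [0, 0, 0.1], "twist": 0, "hand": 0},
  {"translation": [0, 0, 0.1], "twist": 0, "hand": 0},
  {"translation": [0, 0, 0], "twist": 0, "hand": 0},
])

```text
time: 12.5
tool_pos: [0.6569, -0.2202, 0.0987]
tool_rot: [0.001, -0.694, 0.72, -0.005]
contact_force: [-1.5, -4.4, 8.8]
gripper_width: 0.272
grasp_force: 75.4
```

apply_moves([
  {"translation": [0, 0, 0.1], "twist": 0, "hand": 0},
  {"translation": [0, 0, 0.1], "twist": 0, "hand": 0},
  {"translation": [0, 0, 0.08], "twist": 0, "hand": 0},
  {"translation": [0, 0, 0], "twist": 0, "hand": 0},
])

```text
time: 12.9
tool_pos: [0.6565, -0.2196, 0.0689]
tool_rot: [0.001, -0.694, 0.72, -0.004]
contact_force: [1.5, -7.2, 4.1]
gripper_width: 0.272
grasp_force: 63.9
```

```bash
cat > side.py <<'E'
from h import *
import sys
s=state(); print(s['time'],s['tool_pos'],s['contact_force'],s['ft_torque'],s['gripper_width'],s['grasp_force'],s['joint_pos'].round(2))
r,t,a,b=map(int,sys.argv[2:6]); im=grab_frame('side'); cv2.imwrite('pics/full_%s.png'%sys.argv[1],im[:,:,::-1])
cv2.imwrite('pics/%s.png'%sys.argv[1],cv2.resize(im[r:t,a:b],None,fx=4,fy=4,interpolation=cv2.INTER_CUBIC)[:,:,::-1])
E
python3 side.py g4 180 320 300 460
```

```text
12.9 [ 0.65648538 -0.21958645  0.06889402] [ 1.51707989 -7.23017287  4.05110202] [-0.58260089 -0.19208342 -0.0905259 ] 0.27161760144601815 63.87213522568345 [-0.43  0.33  1.56 -0.    1.24  2.75]
```

View pics/g4.png

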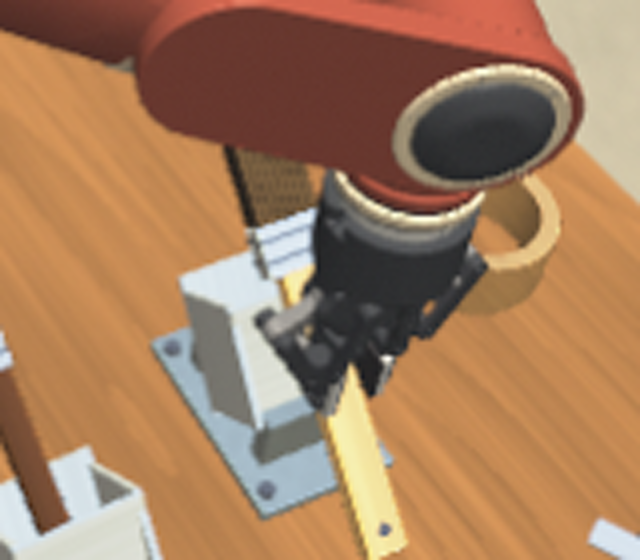

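apply_moves([
  {"translation": [0, 0, -0.1], "twist": 0, "hand": 0},
  {"translation": [0, 0, -0.3], "twist": 0, "hand": 0},
  {"translation": [0, 0, -0.4], "twist": 0, "hand": 0},
  {"translation": [0, 0, -0.4], "twist": 0, "hand": 0},
  {"translation": [0, 0, -0.2], "twist": 0, "hand": 0},
  {"translation": [0, 0, 0], "twist": 0, "hand": 0},
  {"translation": [0, 0, 0], "twist": 0, "hand": 0},
])

```text
time: 13.65
tool_pos: [0.6542, -0.2168, 0.206]
tool_rot: [0.0, -0.694, 0.72, -0.0]
contact_force: [0.7, -0.5, -2.4]
gripper_width: 0.269
grasp_force: 63.2
```

```bash
python3 side.py g5 130 280 300 490; python3 - <<'E'
from h import *
im=cv2.imread('pics/full_g5.png'); hsv=cv2.cvtColor(im,cv2.COLOR_BGR2HSV)
grab_frame('side')
r=regions_of('side','brush'); print([(x['score'],x['pixels'].sum()) for x in r])
if r:
    m=r[0]['pixels'].astype(np.uint8); cv2.imwrite('pics/g5m.png',m*255)
    ys,xs=np.nonzero(m); print(xs.min(),xs.max(),ys.min(),ys.max())
E
```

```text
13.65 [ 0.65418292 -0.21682632  0.2059517 ] [ 0.65523236 -0.5474498  -2.37860113] [-0.09153232  0.0815053   0.0086812 ] 0.26876089405888814 63.22217306122184 [-0.43  0.21  1.47  0.    1.46  2.75]
[(0.65, np.int64(1561))]
357 416 166 286
```

View pics/g5.png

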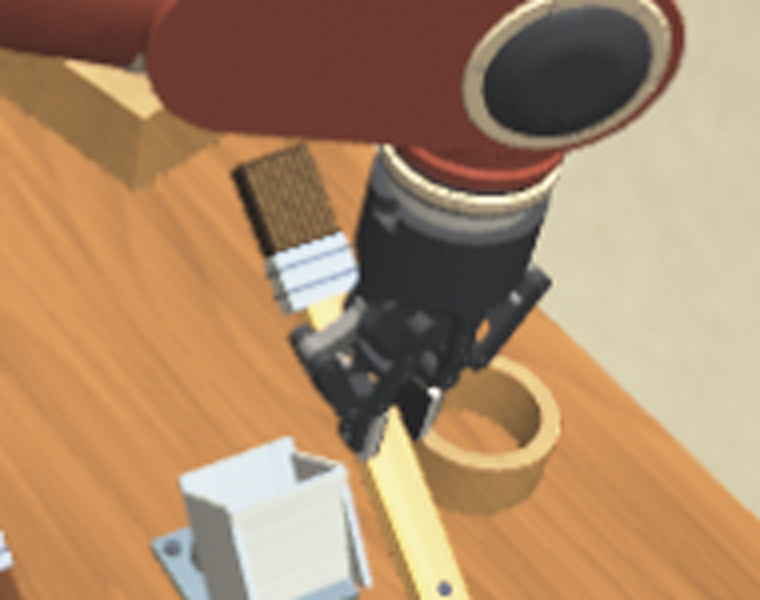

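The brush is bristles-up in the grip, with its tuft at crop (285,200) and the butt hole at (443,588), and it is clear of the pot. I'll fit its pitch and grip position numerically from the mask.

```bash
cat > fit2.py <<'E'
from h import *
from scipy.optimize import minimize
def run(mask,roi,tool,psi,x0):
    k=get_calibration('side'); M=mask.astype(float)*roi; G=np.array(tool)-[0,0,.003]
    def brush(p): # pitch, xb, dn(normal offset), lateral, dyaw
        u,v,w=brush_model(0,psi+np.pi+p[4],p[0]); return G-p[1]*u+p[2]*w+p[3]*v,u,v,w
    def cost(p):
        b,u,v,w=brush(p); z=np.zeros((1680,2240),np.uint8)
        for a0,a1,h in((0,.174,.013),(.174,.2,.0165),(.2,.25,.021)):
            P=np.array([b+a*u+y*v+d*w for a in(a0,a1) for y in(-h,h) for d in(-.008,.008)])
            cv2.fillConvexPoly(z,np.round(cv2.convexHull(proj('side',P,k).astype(np.float32))*4+1.5).astype(np.int32),255)
        z=cv2.resize(z,(560,420),interpolation=cv2.INTER_AREA)/255.*roi
        return abs(z-M).sum()/M.sum()+(p[2]/.01)**2*.02+(p[3]/.006)**2*.02+(p[4]/.05)**2*.02
    best=min((minimize(cost,[a,x,0,0,0],method='Nelder-Mead',options=dict(initial_simplex=np.array([[a,x,0,0,0]]*6)+np.vstack([np.zeros(5),np.diag([.15,.015,.004,.004,.03])]),maxiter=600)) for a in x0 for x in(.115,.13)),key=lambda q:q.fun)
    p=best.x; print('pitch %.1f xb %.1f dn %.1f lat %.1f dyaw %.1f cost %.3f'%(np.degrees(p[0]),1e3*p[1],1e3*p[2],1e3*p[3],np.degrees(p[4]),best.fun))
    b=brush(p)[0]; print('butt',b.round(4)); return p,b
if __name__=='__main__':
    m=cv2.imread('pics/g5m.png',0)>0; roi=np.zeros(m.shape); roi[:200,:387]=1; roi[247:]=1
    run(m,roi,[.6542,-.2168,.2060],np.radians(-92.1),(.4,.6,.8))
    for r in range(165,290,8): x=np.nonzero(m[r])[0]; print(r,x.min() if len(x) else '',x.max() if len(x) else '',end='; ')
E
python3 fit2.py
```

```text
pitch 35.6 xb 90.3 dn 0.9 lat -0.8 dyaw 0.6 cost 0.109
butt [ 0.653  -0.2908  0.1512]
165  ; 173 357 378; 181 360 381; 189 363 384; 197 365 387; 205 368 384; 213  ; 221  ; 229  ; 237 396 399; 245 391 402; 253 391 405; 261 394 409; 269 398 412; 277 401 415; 285 404 411;
```

```bash
python3 - <<'E'
import numpy as np
from scipy.optimize import linprog,brentq
lip=np.array([51,81.]);wl=np.array([-26,42.]);wd=np.array([np.cos(np.radians(65)),np.sin(np.radians(65))])
wn=np.array([wd[1],-wd[0]])
for d in(55,62,66,75,81):
    def gap(t):
        u=np.array([np.cos(t),np.sin(t)]);n=np.array([-u[1],u[0]]);return wn@(lip+16*n-d*u-wl)
    t=brentq(gap,0.05,0.9) if gap(.05)*gap(.9)<0 else np.nan
    if np.isnan(t): print(d,gap(.05),gap(.9));continue
    u=np.array([np.cos(t),np.sin(t)]);n=np.array([-u[1],u[0]])
    b=lip+16*n-d*u
    for com in(135,150):
        c=lip+8*n+(com-d)*u
        for mu in np.arange(0,1.5,.05):
            F=[];
            for p,nn in((lip,n),(b,wn)):
                tt=np.array([-nn[1],nn[0]])
                for s in(1,-1):
                    f=nn+s*mu*tt; F.append([*f,p[0]*f[1]-p[1]*f[0]])
            r=linprog(np.ones(4),A_eq=np.array(F).T,b_eq=[0,1,c[0]])
            if r.success: print(d,'ang',np.degrees(t).round(1),'com',com,'mu>=',round(mu,2));break
E
```

```text
55 ang 12.7 com 135 mu>= 0.35
55 ang 12.7 com 150 mu>= 0.4
62 ang 23.1 com 135 mu>= 0.2
62 ang 23.1 com 150 mu>= 0.25
66 ang 26.9 com 135 mu>= 0.15
66 ang 26.9 com 150 mu>= 0.15
75 ang 33.0 com 135 mu>= 0.05
75 ang 33.0 com 150 mu>= 0.05
81 ang 36.0 com 135 mu>= 0.15
81 ang 36.0 com 150 mu>= 0.1
```

apply_moves([
  {"translation": [0, 0, -0.45], "twist": 0, "hand": 0},
  {"translation": [0, 0, -0.45], "twist": 0, "hand": 0},
  {"translation": [-0.389, 0, 0], "twist": 0, "hand": 0},
  {"translation": [-0.389, 0, 0], "twist": 0, "hand": 0},
  {"translation": [-0.389, 0, 0], "twist": 0, "hand": 0},
  {"translation": [-0.389, 0, 0], "twist": 0, "hand": 0},
  {"translation": [-0.389, 0, 0], "twist": 0, "hand": 0},
  {"translation": [0, 0, 0], "twist": 0, "hand": 0},
])

```text
time: 14.6
tool_pos: [0.6606, -0.0177, 0.2934]
tool_rot: [-0.0, -0.696, 0.718, 0.002]
contact_force: [-0.5, -0.1, -1.7]
gripper_width: 0.271
grasp_force: 63.3
```

apply_moves([
  {"translation": [0, 0, 0.3], "twist": 0, "hand": 0},
  {"translation": [0, 0, 0.3], "twist": 0, "hand": 0},
  {"translation": [0, 0, 0.3], "twist": 0, "hand": 0},
  {"translation": [0, 0, 0.2], "twist": 0, "hand": 0},
  {"translation": [0, 0, 0], "twist": 0, "hand": 0},
  {"translation": [0, 0, 0], "twist": 0, "hand": 0},
])

```text
time: 15.2
tool_pos: [0.6607, -0.0228, 0.1846]
tool_rot: [-0.001, -0.694, 0.72, 0.001]
contact_force: [0.3, 0.0, -0.9]
gripper_width: 0.274
grasp_force: 63.3
```

```bash
cat > st.py <<'E'
from h import *
s=state(); q=s['tool_rot']; d=s['tool_pos'][:2]-[.6553,-.1654]; c,n=np.cos(1.5337),np.sin(1.5337)
print(round(s['time'],2),'TCP pot mm',(1000*np.array([c*d[0]+n*d[1],-n*d[0]+c*d[1],s['tool_pos'][2]])).round(1),'psi',(np.degrees(2*np.arctan2(q[2],q[1]))%360).round(1),'F',s['contact_force'].round(1),'T',s['ft_torque'].round(2),s['gripper_width'].round(3),s['joint_pos'][5].round(3))
E
python3 st.py; python3 - <<'E'
from fit2 import *
im=grab_frame('side'); r=regions_of('side','brush'); m=r[0]['pixels']; ys,xs=np.nonzero(m); print([(x['score'],x['pixels'].sum()) for x in r],xs.min(),xs.max(),ys.min(),ys.max())
for q in range(ys.min(),ys.max()+1,6): x=np.nonzero(m[q])[0]; print(q,x.min() if len(x) else '',x.max() if len(x) else '',end='; ')
s=state(); k=get_calibration('side'); G=s['tool_pos']-[0,0,.003]; print('\ngrip px',proj('side',[G,G+[0,0,.08],G-[0,0,.03]],k).round(0).tolist())
np.save('m6.npy',m); cv2.imwrite('pics/s6.png',im[:,:,::-1])
E
```

```text
[(0.59, np.int64(1079))] 312 362 123 225
123 325 328; 129 312 331; 135 315 332; 141 316 332; 147 318 332; 153 321 330; 159  ; 165 332 334; 171  ; 177 344 345; 183 343 347; 189 342 350; 195 340 353; 201 342 355; 207 344 357; 213 346 359; 219 349 361; 225 352 357; 
grip px [[344.0, 188.0], [348.0, 162.0], [343.0, 197.0]]Traceback (most recent call last):
  File "st.py", line 3, in <module>
    print(round(s['time'],2),'TCP pot mm',(1000*np.array([c*d[0]+n*d[1],-n*d[0]+c*d[1],s['tool_pos'][2]])).round(1),'psi',(np.degrees(2*np.arctan2(q[2],q[1]))%360).round(1),'F',s['contact_force'].round(1),'T',s['ft_torque'].round(2),s['gripper_width'].round(3),s['joint_pos'][5].round(3))
                                                                                                                                                                                                                                         ^^^^^^^^^^^^^^^^^^^^^^^^
AttributeError: 'float' object has no attribute 'round'
```

```bash
sed -i "s/s\['gripper_width'\].round(3)/round(s['gripper_width'],3)/" st.py; python3 st.py; python3 - <<'E'
from fit2 import *
m=np.load('m6.npy'); roi=np.zeros(m.shape); roi[:152,:329]=1; roi[203:]=1
s=state(); run(m,roi,s['tool_pos'],np.radians(-92.1),(.5,.65,.8))
E
```

```text
15.3 TCP pot mm [142.7  -1.5 187.3] psi 267.9 F [-0.1  0.6 -0.9] T [-0.12 -0.   -0.01] 0.27 3.032
pitch 38.5 xb 91.5 dn 0.5 lat 1.0 dyaw 0.4 cost 0.080
butt [ 0.659  -0.0947  0.1277]
```

apply_moves([
  {"translation": [0.017, 0, 0.223], "twist": 0, "hand": 0},
  {"translation": [0, 0, 0], "twist": 0, "hand": 0},
  {"translation": [0.095, 0, 0.073], "twist": 0, "hand": 0},
  {"translation": [0.095, 0, 0.073], "twist": 0, "hand": 0},
  {"translation": [0.095, 0, 0.073], "twist": 0, "hand": 0},
  {"translation": [0.095, 0, 0.073], "twist": 0, "hand": 0},
  {"translation": [0, 0, 0], "twist": 0, "hand": 0},
])

```text
time: 16.0
tool_pos: [0.6588, -0.0636, 0.1325]
tool_rot: [-0.001, -0.693, 0.721, 0.001]
contact_force: [-0.2, -0.6, -1.1]
gripper_width: 0.27
grasp_force: 63.3
```

```bash
python3 st.py
```

```text
16.0 TCP pot mm [101.8   0.3 132.5] psi 267.8 F [-0.2 -0.6 -1.1] T [-0.01 -0.04  0.02] 0.27 2.972
```

apply_moves([
  {"translation": [0.092, 0, 0.065], "twist": 0, "hand": 0},
  {"translation": [0.092, 0, 0.065], "twist": 0, "hand": 0},
  {"translation": [0.092, 0, 0.065], "twist": 0, "hand": 0},
  {"translation": [0.092, 0, 0.065], "twist": 0, "hand": 0},
  {"translation": [0, 0, 0], "twist": 0, "hand": 0},
  {"translation": [0, 0, 0], "twist": 0, "hand": 0},
])

```text
time: 16.6
tool_pos: [0.6582, -0.0991, 0.1078]
tool_rot: [-0.0, -0.694, 0.72, 0.0]
contact_force: [0.3, 0.3, -1.2]
gripper_width: 0.272
grasp_force: 63.3
```

```bash
python3 st.py; python3 - <<'E'
from fit2 import *
im=grab_frame('side'); r=regions_of('side','brush'); m=r[0]['pixels']; np.save('m7.npy',m); ys,xs=np.nonzero(m); print([(x['score'],x['pixels'].sum()) for x in r])
for q in range(ys.min(),ys.max()+1,5): x=np.nonzero(m[q])[0]; print(q,x.min() if len(x) else '',x.max() if len(x) else '',end='; ')
E
```

```text
16.6 TCP pot mm [ 66.4  -0.5 107.8] psi 267.8 F [ 0.3  0.3 -1.2] T [-0.01  0.03 -0.05] 0.272 2.918
[(0.86, np.int64(839))]
168 336 341; 173 327 343; 178 328 345; 183 331 346; 188 332 347; 193 333 347; 198 334 346; 203 338 344; 208  ; 213  ; 218  ; 223  ; 228 357 361; 233 355 363; 238 353 365; 243 355 367; 248 356 369; 253 359 366;
```

apply_moves([
  {"translation": [0, 0, 0], "twist": 0, "hand": 0.6},
  {"translation": [0, 0, 0], "twist": 0, "hand": 0.6},
  {"translation": [0, 0, 0], "twist": 0, "hand": 0.6},
  {"translation": [-0.12, 0, -0.06], "twist": 0, "hand": 0.6},
  {"translation": [-0.12, 0, -0.06], "twist": 0, "hand": 0.6},
  {"translation": [-0.12, 0, -0.05], "twist": 0, "hand": 0.6},
  {"translation": [-0.12, 0, 0], "twist": 0, "hand": 0.6},
  {"translation": [0, 0, 0], "twist": 0, "hand": 0.6},
])

```text
time: 17.5
tool_pos: [0.6604, -0.0488, 0.1256]
tool_rot: [0.0, -0.695, 0.719, -0.0]
contact_force: [-0.5, -0.4, -0.2]
gripper_width: 0.6
grasp_force: 0.0
```

```bash
python3 st.py; cat > look.py <<'E'
from fit2 import *
import sys
for c in('side','wrist'):
    im=grab_frame(c); r=regions_of(c,'brush'); print(c,[(x['score'],x['pixels'].sum()) for x in r],[(round(x['score'],2),np.round(x['point'],3)) for x in recognise(c,'brush')])
    if not r: continue
    m=r[0]['pixels']; np.save(f'm_{c}_{sys.argv[1]}.npy',m); ys,xs=np.nonzero(m)
    for q in range(ys.min(),ys.max()+1,7): x=np.nonzero(m[q])[0]; print(q,x.min() if len(x) else '',x.max() if len(x) else '',end='; ')
    print()
E
python3 look.py 8
```

```text
17.5 TCP pot mm [116.7  -0.8 125.6] psi 268.0 F [-0.5 -0.4 -0.2] T [-0.03 -0.05 -0.01] 0.6 2.99
side [(0.61, np.int64(750)), (0.51, np.int64(466))] [(0.9, array([ 0.657, -0.083,  0.118]))]
174 331 336; 181 326 333; 188  ; 195 349 349; 202 343 351; 209 342 352; 216 343 355; 223 346 358; 230 349 361; 237 352 364; 244 355 367; 251 358 369; 
wrist [(0.6, np.int64(21499))] [(0.94, array([ 0.661, -0.07 ,  0.123]))]
23 263 274; 30 261 307; 37 261 307; 44 261 308; 51 261 308; 58 261 308; 65 261 308; 72 260 309; 79 260 309; 86 260 309; 93 260 309; 100 260 309; 107 260 309; 114 260 309; 121 259 309; 128 259 310; 135 259 310; 142 259 310; 149 258 311; 156 259 310; 163 259 310; 170 258 310; 177 258 310; 184 258 310; 191 258 311; 198 258 311; 205 258 311; 212 258 311; 219 258 311; 226 257 311; 233 257 311; 240 257 311; 247 257 312; 254 257 312; 261 257 312; 268 257 312; 275 256 312; 282 256 312; 289 256 312; 296 256 312; 303 256 312; 310 256 313; 317 240 328; 324 237 331; 331 237 331; 338 235 332; 345 236 331; 352 236 331; 359 236 331; 366 235 332; 373 236 331; 380 272 304;
```

```bash
cat > wf.py <<'E'
from h import *
import sys
from scipy.optimize import least_squares
m=np.load(sys.argv[1]); k=get_calibration('wrist'); ph=1.5337; c,n=np.cos(ph),np.sin(ph)
W=lambda q:np.array([.6553+c*q[0]-n*q[1],-.1654+n*q[0]+c*q[1],q[2]])
wid=lambda r:np.ptp(np.nonzero(m[r])[0])+1
ys=np.nonzero(m.any(1))[0]
rj=next(r for r in range(ys.min()+60,ys.max()) if wid(r)>wid(r-6)*1.25)-.5  # handle/ferrule step
rows=np.arange(ys.min()+12,int(rj)-8,10); wm=np.array([wid(r) for r in rows])
def model(p):
    t,d=p; u=np.array([np.cos(t),0,np.sin(t)]);nn=np.array([-u[2],0,u[0]])
    a=np.linspace(d,174,60); ctr=np.array([51,0,81])+ (a-d)[:,None]*u+16*nn
    L=proj('wrist',[W((q+[0,13,0])/1e3) for q in ctr],k);R=proj('wrist',[W((q-[0,13,0])/1e3) for q in ctr],k)
    return (L[:,1]+R[:,1])/2,abs(L[:,0]-R[:,0])
def f(p):
    r,w=model(p); o=np.argsort(r); return np.r_[(r[-1]-rj)/4,np.interp(rows,r[o],w[o])-wm]
q=least_squares(f,[.5,66]); print('rj',rj,'theta %.1f depth %.1f'%(np.degrees(q.x[0]),q.x[1]),np.abs(q.fun).max().round(1))
E
python3 wf.py m_wrist_8.npy
```

```text
rj 314.5 theta 28.1 depth 76.1 4.3
```

apply_moves([
  {"translation": [0, 0, 0], "twist": 0, "hand": 0},
  {"translation": [0, 0, 0], "twist": 0, "hand": 0},
  {"translation": [0, 0, 0], "twist": 0, "hand": 0},
  {"translation": [0, 0, 0], "twist": 0, "hand": 0},
  {"translation": [0, 0, 0], "twist": 0, "hand": 0},
  {"translation": [0, 0, 0], "twist": 0, "hand": 0},
])

```text
time: 18.4
tool_pos: [0.6602, -0.0511, 0.1253]
tool_rot: [-0.0, -0.694, 0.72, -0.0]
contact_force: [-0.6, -1.3, 1.0]
gripper_width: 0.276
grasp_force: 58.8
```

apply_moves([
  {"translation": [0.033, 0, -0.043], "twist": 0, "hand": 0},
  {"translation": [0.033, 0, -0.043], "twist": 0, "hand": 0},
  {"translation": [0, 0, 0], "twist": 0, "hand": 0},
])

```text
time: 18.7
tool_pos: [0.6601, -0.0575, 0.1344]
tool_rot: [0.0, -0.694, 0.72, 0.0]
contact_force: [-1.1, 1.7, -1.3]
gripper_width: 0.269
grasp_force: 58.9
```

apply_moves([
  {"translation": [0.033, 0, -0.043], "twist": 0, "hand": 0},
  {"translation": [0.033, 0, -0.043], "twist": 0, "hand": 0},
  {"translation": [0, 0, 0], "twist": 0, "hand": 0},
])

```text
time: 19.0
tool_pos: [0.66, -0.0642, 0.1433]
tool_rot: [0.0, -0.694, 0.72, -0.0]
contact_force: [0.2, 3.4, -1.7]
gripper_width: 0.277
grasp_force: 58.9
```

```bash
python3 st.py; python3 look.py 9
```

```text
19.0 TCP pot mm [101.3  -0.9 143.3] psi 267.9 F [ 0.2  3.4 -1.7] T [ 0.83  0.11 -0.08] 0.277 2.97
side [(0.64, np.int64(625))] [(0.66, array([ 0.651, -0.096,  0.128]))]
171 334 339; 178 331 337; 185  ; 192  ; 199  ; 206 351 355; 213 349 357; 220 348 359; 227 351 362; 234 353 364; 241 355 367; 248 358 370; 
wrist [(0.85, np.int64(17000))] [(0.73, array([ 0.66 , -0.079,  0.142]))]
59 266 306; 66 264 308; 73 264 307; 80 264 308; 87 264 308; 94 264 308; 101 263 308; 108 263 308; 115 263 309; 122 263 309; 129 262 309; 136 262 309; 143 262 309; 150 262 310; 157 262 310; 164 261 310; 171 261 310; 178 261 310; 185 261 310; 192 261 311; 199 260 310; 206 260 311; 213 260 311; 220 260 311; 227 260 312; 234 258 312; 241 259 312; 248 259 312; 255 259 312; 262 261 311; 269 261 310; 276 261 310; 283 260 310; 290 260 311; 297 260 311; 304 260 311; 311 259 311; 318 259 312; 325 258 313; 332 257 314; 339 256 315; 346 255 316; 353 248 322; 360 247 323; 367 247 323; 374 247 323; 381 269 297;
```

apply_moves([
  {"translation": [0.038, 0, 0.032], "twist": 0, "hand": 0},
  {"translation": [0.038, 0, 0.032], "twist": 0, "hand": 0},
  {"translation": [0, 0, 0], "twist": 0, "hand": 0},
])

```text
time: 19.6
tool_pos: [0.6591, -0.0722, 0.135]
tool_rot: [-0.0, -0.694, 0.72, 0.0]
contact_force: [1.3, 1.6, -2.3]
gripper_width: 0.274
grasp_force: 58.9
```

apply_moves([
  {"translation": [0.038, 0, 0.032], "twist": 0, "hand": 0},
  {"translation": [0, 0, 0], "twist": 0, "hand": 0},
])

```text
time: 19.8
tool_pos: [0.6602, -0.0741, 0.1343]
tool_rot: [0.002, -0.694, 0.72, 0.001]
contact_force: [-1.1, 8.8, 3.7]
gripper_width: 0.272
grasp_force: 59.3
```

```bash
python3 st.py; python3 look.py 10|head -c 250; python3 wf.py m_wrist_10.npy
```

```text
19.8 TCP pot mm [ 91.5  -1.5 134.3] psi 267.9 F [-1.1  8.8  3.7] T [ 1.91  0.11 -0.04] 0.272 2.952
side [(0.8, np.int64(611))] [(0.66, array([ 0.651, -0.1  ,  0.12 ]))]
174 341 342; 181 333 342; 188 336 338; 195 343 344; 202  ; 209 354 355; 216 353 358; 223 349 361; 230 351 363; 237 354 365; 244 356 368; 251 358 369; 
wrist [(0.67, np.int64(15624)Traceback (most recent call last):
  File "wf.py", line 8, in <module>
    rj=next(r for r in range(ys.min()+60,ys.max()) if wid(r)>wid(r-6)*1.25)-.5  # handle/ferrule step
       ~~~~^^^^^^^^^^^^^^^^^^^^^^^^^^^^^^^^^^^^^^^^^^^^^^^^^^^^^^^^^^^^^^^^
StopIteration
```

```bash
python3 - <<'E'
from fit2 import *
m=np.load('m_side_10.npy'); 
for r in range(166,200,3): print(r,np.nonzero(m[r])[0].tolist())
for rr,cc in((186,340),(192,336)):
    roi=np.zeros(m.shape); roi[:rr,:cc]=1; roi[226:247]=1
    s=state(); p,b=run(m,roi,s['tool_pos'],np.radians(-92.1),(.5,.65,.8))
    d=b[:2]-[.6553,-.1654]; print('butt pot X',1e3*(np.cos(1.5337)*d[0]+np.sin(1.5337)*d[1]))
E
```

```text
166 []
169 []
172 []
175 [339, 340, 341, 342, 343]
178 [334, 335, 336, 337, 338, 339, 340, 341, 342, 343]
181 [333, 334, 335, 336, 337, 338, 339, 340, 341, 342]
184 [334, 335, 336, 337, 338, 339, 340]
187 [335, 336, 337, 338, 339]
190 []
193 []
196 [343, 344]
199 []
pitch 46.8 xb 145.2 dn 2.0 lat -2.4 dyaw 0.1 cost 0.091
butt [ 0.659  -0.175   0.0269]
butt pot X -9.453029774098491
pitch 45.3 xb 147.5 dn 2.2 lat -2.3 dyaw -0.8 cost 0.099
butt [ 0.6571 -0.1795  0.0281]
butt pot X -13.997970115987414
```

apply_moves([
  {"translation": [0.03, 0, 0.03], "twist": 0, "hand": 0},
  {"translation": [0.02, 0, 0.03], "twist": 0, "hand": 0},
  {"translation": [0, 0, 0], "twist": 0, "hand": 0},
])

```text
time: 20.4
tool_pos: [0.6625, -0.0737, 0.1333]
tool_rot: [0.007, -0.694, 0.72, 0.002]
contact_force: [-1.4, 23.4, 19.3]
gripper_width: 0.274
grasp_force: 60.9
```

```bash
python3 st.py
```

```text
20.4 TCP pot mm [ 91.9  -3.8 133.3] psi 267.9 F [-1.4 23.4 19.3] T [ 4.63  0.61 -0.29] 0.274 2.946
```

apply_moves([
  {"translation": [-0.05, 0, -0.06], "twist": 0, "hand": 0},
  {"translation": [0, 0, 0], "twist": 0, "hand": 0},
  {"translation": [0, 0, 0], "twist": 0, "hand": 0.6},
  {"translation": [0, 0, 0], "twist": 0, "hand": 1},
  {"translation": [0, 0, 0], "twist": 0, "hand": 1},
  {"translation": [0, 0, 0], "twist": 0, "hand": 1},
])

```text
time: 21.0
tool_pos: [0.6591, -0.0764, 0.1325]
tool_rot: [-0.0, -0.694, 0.72, -0.0]
contact_force: [0.0, -0.6, 0.3]
gripper_width: 0.931
grasp_force: 0.0
```

apply_moves([
  {"translation": [0, 0, -0.2], "twist": 0, "hand": 1},
  {"translation": [0, 0, -0.4], "twist": 0, "hand": 1},
  {"translation": [0, 0, -0.4], "twist": 0, "hand": 1},
  {"translation": [0, 0, -0.4], "twist": 0, "hand": 1},
  {"translation": [0, 0, -0.4], "twist": 0, "hand": 1},
  {"translation": [-0.4, 0, 0], "twist": 0, "hand": 1},
  {"translation": [-0.4, 0, 0], "twist": 0, "hand": 1},
  {"translation": [-0.4, 0, 0], "twist": 0, "hand": 1},
])

```text
time: 21.8
tool_pos: [0.6639, 0.0448, 0.3133]
tool_rot: [0.0, -0.693, 0.721, -0.001]
contact_force: [0.8, 0.1, 0.8]
gripper_width: 1.004
grasp_force: 0.0
```

apply_moves([
  {"translation": [-0.4, 0.3, -0.1], "twist": -1, "hand": 1},
  {"translation": [-0.4, 0.3, 0], "twist": -1, "hand": 1},
  {"translation": [-0.4, 0.3, 0], "twist": -1, "hand": 1},
  {"translation": [-0.3, 0.3, 0], "twist": -1, "hand": 1},
  {"translation": [0, 0, 0], "twist": 0, "hand": 1},
])

```text
time: 22.3
tool_pos: [0.5274, 0.1807, 0.3229]
tool_rot: [-0.0, 0.825, -0.566, -0.0]
contact_force: [0.6, 0.0, -0.7]
gripper_width: 1.001
grasp_force: 0.0
```

```bash
python3 st.py; cat > fin.py <<'E'
from h import *
from scipy.optimize import minimize
K={c:get_calibration(c) for c in('side','top')}; M={}
for c in K:
    im=grab_frame(c); cv2.imwrite(f'pics/fin_{c}.png',im[:,:,::-1]); r=regions_of(c,'brush'); M[c]=r[0]['pixels'].astype(float); print(c,r[0]['score'],M[c].sum(),[(q,[(round(x['score'],2),np.round(x['point'],3).tolist()) for x in recognise(c,q)]) for q in('brush','spare_brush','file')])
ph=1.5337
def cost(p): # butt X,y,z pot mm ; pitch ; dyaw
    c,n=np.cos(ph),np.sin(ph); b=np.array([.6553+(c*p[0]-n*p[1])/1e3,-.1654+(n*p[0]+c*p[1])/1e3,p[2]/1e3]); u,v,w=brush_model(0,ph+p[4],p[3]); e=0
    for cam in K:
        z=np.zeros((1680,2240),np.uint8)
        for a0,a1,h in((.1,.174,.013),(.174,.2,.0165),(.2,.25,.021)):
            P=np.array([b+a*u+y*v+d*w for a in(a0,a1) for y in(-h,h) for d in(-.008,.008)])
            cv2.fillConvexPoly(z,np.round(cv2.convexHull(proj(cam,P,K[cam]).astype(np.float32))*4+1.5).astype(np.int32),255)
        z=cv2.resize(z,(560,420),interpolation=cv2.INTER_AREA)/255.
        d=abs(z-M[cam]); e+=d.sum()/M[cam].sum()
    return e
x0=np.array([-14,0,33,.65,0]); r=minimize(cost,x0,method='Nelder-Mead',options=dict(initial_simplex=np.array([x0]*6)+np.vstack([np.zeros(5),np.diag([10,5,8,.15,.08])]),maxiter=800)).x
print('butt pot mm',r[:3].round(1),'pitch',np.degrees(r[3]).round(1),'dyaw',np.degrees(r[4]).round(1),cost(r))
u=np.array([np.cos(r[3]),np.sin(r[3])]); print('depth past lip',(np.array([51,81])-r[[0,2]])@u,'tip z',r[2]+250*u[1])
E
python3 fin.py
```

```text
22.3 TCP pot mm [341.1 140.7 322.9] psi 291.1 F [ 0.6  0.  -0.7] T [ 0.03 -0.01  0.01] 1.001 2.969
side 0.91 1172.0 [('brush', [(0.76, [0.658, -0.051, 0.147])]), ('spare_brush', [(0.61, [0.474, -0.148, 0.122])]), ('file', [(0.92, [0.547, 0.27, 0.123])])]Traceback (most recent call last):
  File "fin.py", line 5, in <module>
    im=grab_frame(c); cv2.imwrite(f'pics/fin_{c}.png',im[:,:,::-1]); r=regions_of(c,'brush'); M[c]=r[0]['pixels'].astype(float); print(c,r[0]['score'],M[c].sum(),[(q,[(round(x['score'],2),np.round(x['point'],3).tolist()) for x in recognise(c,q)]) for q in('brush','spare_brush','file')])
                                                                                                   ~^^^
IndexError: list index out of range
```

```bash
sed -i "s/('side','top')}; M/('side',)}; M/; s/    return e$/    return e+(p[1]\/6)**2*.02+(p[4]\/.1)**2*.02/" fin.py; python3 fin.py
```

```text
side 0.97 1155.0 [('brush', [(0.63, [0.655, -0.055, 0.147])]), ('spare_brush', [(0.56, [0.476, -0.149, 0.12]), (0.32, [0.633, -0.188, 0.054])]), ('file', [(0.68, [0.55, 0.268, 0.125])])]
butt pot mm [-21.6   0.1  34.1] pitch 40.5 dyaw 1.1 0.2954444927369325
depth past lip 85.63854466666862 tip z 196.5315311150953
```

```bash
python3 -c "
from plant import *
print(job_done())"
```

```text
the job is handed in; nothing more can be done
None
```

I turned the brush end for end and put it back in its own pot handle first, bristles up: it sits about 82–85 mm deep against the pot bottom and the gripper has let go. The narrow brush and the file still read at their starting positions, and the job was handed in at about 22.5 s.

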